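# Index the depth-stop turret of a case press and seat a watch back

### The job

The watch back in the little bench press has to be pressed in flush. Push the upright tabs of the stop turret to step it round until the tallest stop screw has clicked in under the press's stop finger; only then press the palm knob down until the finger lands on that stop, and let it come back up. Leave the watch case and the things lying round the press where they are.

Things in the scene. Friction and masses are not known exactly. Their poses are not given: they have to be found in the camera images.
- press: green cast bench press, bolted down, 120 mm wide, 150 mm deep, 226 mm high to the top of its knob. Origin on the bench under the ram axis; x to the rear (column at x +68 mm), y to its left, z up. The base plate spans x -53 to +97 mm, y -60 to +60 mm. A wing at 106 to 128 mm height leads left to the turret, whose vertical axis lies at y +92 mm.
- turret_axis (a point): point on the turret's vertical axis, on top of its disc (72 mm diameter, 154 mm above the bench; round boss of 64 mm diameter below it). The disc carries four stop screws (8 mm diameter, on a 24 mm radius, 90 degrees apart) standing 26, 16, 10 and 5 mm above the disc, in this order counter-clockwise seen from above, and four outer tabs half-way between the screws.
- turret (a joint): turning angle of the turret, rad, counter-clockwise seen from above; 0 (or any multiple of 6.283) = tallest stop screw under the stop finger, 1.571 = the lowest (5 mm) one, 3.142 = the 10 mm one, 4.712 = the 16 mm one. Turns freely either way without end; a spring detent holds it at every quarter turn (about 3 N at a tab to leave a position) and, once past half-way, snaps it on to the next.
- stop_tallest (a point): top of the tallest stop screw (26 mm above the disc, 180 mm above the bench)
- stop_finger (a point): underside of the tip of the stop finger, a flat steel arm 11 mm wide and 9 mm high that is clamped on the ram at right angles and reaches 68 mm from the ram axis to the left over the turret; 191 mm above the bench with the ram up. It goes down with the ram and lands on the stop screw below it.
- tab_0 (a point): centre of an upright turret tab, 45 degrees counter-clockwise from the tallest stop: flat steel 4.5 mm thick (in the direction of turning), 18 mm wide (52 to 70 mm from the turret axis), 30 mm high, 146 to 176 mm above the bench, on an 18 mm wide arm. At rest the tabs stand 45 and 135 degrees either side of the direction axis-to-ram: two face away from the ram.
- tab_1 (a point): centre of an upright turret tab, 45 degrees counter-clockwise from the 16 mm stop: flat steel 4.5 mm thick (in the direction of turning), 18 mm wide (52 to 70 mm from the turret axis), 30 mm high, 146 to 176 mm above the bench, on an 18 mm wide arm. At rest the tabs stand 45 and 135 degrees either side of the direction axis-to-ram: two face away from the ram.
- tab_2 (a point): centre of an upright turret tab, 45 degrees counter-clockwise from the 10 mm stop: flat steel 4.5 mm thick (in the direction of turning), 18 mm wide (52 to 70 mm from the turret axis), 30 mm high, 146 to 176 mm above the bench, on an 18 mm wide arm. At rest the tabs stand 45 and 135 degrees either side of the direction axis-to-ram: two face away from the ram.
- tab_3 (a point): centre of an upright turret tab, 45 degrees counter-clockwise from the lowest stop: flat steel 4.5 mm thick (in the direction of turning), 18 mm wide (52 to 70 mm from the turret axis), 30 mm high, 146 to 176 mm above the bench, on an 18 mm wide arm. At rest the tabs stand 45 and 135 degrees either side of the direction axis-to-ram: two face away from the ram.
- knob_top (a point): centre of the top of the black palm knob (42 mm diameter, slightly smaller flat top of 34 mm) on the ram, 226 mm above the bench with the ram up; pressed straight down
- ram (a joint): travel of the ram downward, m; 0 = up. A spring lifts it again (4 N at the top, about 6 N at 11 mm). The die meets the watch back at 0.008 (then about 4 N more) and the stop finger lands on the tallest stop at 0.011, which makes the back flush; over the lower stops it would go on and crush the watch.
- back (a joint): how far the steel back has been pressed into the case, m; 0 = standing 3 mm proud, 0.003 = flush; stays where it is pressed to
- watch_mid (a point): centre of the loose steel watch case (46 x 45 x 14 mm) that lies in the white nest ring on the anvil under the ram, back upward; to be touched by the press only
- loupe_mid (a point): centre of the loose black eye loupe (32 mm diameter, 28 mm high) near the press; leave alone
- spare_case_mid (a point): centre of a loose spare watch case (46 x 45 x 14 mm) in front of the press; leave alone
- felt_cone_mid (a point): centre of the loose grey felt cone (30 mm diameter, 48 mm high) right of the press; leave alone
- caliper_mid (a point): middle of the loose caliper (170 x 60 x 9 mm) right of the press; leave alone

How it is judged (in metres and radians):
On the way, in this order (a step that is already met when the one before it is completed fails the run):
1. the tallest stop screw has clicked in under the stop finger, with the knob still up (horizontal distance between stop_tallest and stop_finger below 0.003 m and value of joint ram below 0.004 m), for 0.3 s.
2. the ram is pressed down on the tallest stop (horizontal distance between stop_tallest and stop_finger below 0.004 m and value of joint ram above 0.0098 m), for 0.1 s.
At the end, for the whole second after the job is handed in: The tallest stop screw stands within 4 mm under the stop finger, the ram is up again (within 2 mm), the back is flush in the case (between 1.2 mm proud and 1.2 mm sunk), the watch case lies in its nest (within 6 mm) and the things round the press are where they were (within 20 mm) (horizontal distance between stop_tallest and stop_finger below 0.004 m and value of joint ram below 0.002 m and value of joint back between 0.0018 and 0.0042 m and distance of watch_mid from where it was at the start of the episode below 0.006 m and distance of each of loupe_mid, spare_case_mid, felt_cone_mid, caliper_mid from where it was at the start of the episode below 0.02 m); the robot touches nothing.
It fails at once if the knob is pressed down (over 5 mm) while the tallest stop is not under the finger (value of joint ram above 0.005 m and horizontal distance between stop_tallest and stop_finger above 0.008 m).
It fails at once if the back is pressed more than 1.5 mm below flush (value of joint back above 0.0045 m).
It fails at once if the watch case is lifted or moved in its nest by more than 8 mm (distance of watch_mid from where it was at the start of the episode above 0.008 m).
It fails at once if a thing lying round the press is lifted, carried or pushed away by more than 20 mm (distance of any of loupe_mid, spare_case_mid, felt_cone_mid, caliper_mid from where it was at the start of the episode above 0.02 m).
It also fails if it takes over 54 s, if anything falls off the work surface, if the arm or the gripper's body presses on something with over 40 N, if the wrist force passes 120 N, or if a joint passes its speed limit or range.

### The arm

A 6-joint arm with a two-finger parallel gripper is mounted at the origin on a cart in front of the work surface, level with it; the furniture and walls round the work are solid. World frame = base frame: x ahead of the robot, y to its left, z up, the work surface at z = 0. Lengths are in mm, angles in rad, forces in N, time in s.
With the tool pointing down it reaches from about 400 to 925 mm from the base axis. Payload 12.5 kg.
Tool frame: the origin (TCP) lies at the very end of the fingers, on their centre line; the grasp point (between the pads) lies grip_depth behind it (grip_depth is the distance from the TCP to the grasp point, in mm); z points along the fingers, y is the line along which they close (so a half turn about z gives the same grasp; the last joint's range is limited). The gripper opens to 95 mm and grips with 3 to 60 N. Pads are 20 mm wide; open, the fingers measure 119 mm over their backs; the gripper's body (75 mm by 180 mm) begins 59 mm behind the grasp point.
Start: joints at [-1.354, 0.491, 1.559, -0, 1.092, -0.106], TCP at [198.288, -592.73, 214.661] pointing down, gripper open.
Joint ranges: [-3.1, 3.1], [-0.84, 2.19], [0.05, 2.79], [-1.13, 4.28], [0.06, 2.93], [-2.69, 2.69]. Speed limits (rad/s): [2.22, 2.22, 2.79, 3.14, 3.14, 3.14].

### API

Orientations are given as [roll, pitch, yaw] about the fixed x, y, z axes, in that order (R = Rz(yaw) Ry(pitch) Rx(roll)).
In Python, from cell import state, read_camera, job_done, grip_depth gives the robot as it stands.
- The arm moves only by the tool drive_tool, never from a script. Its argument "targets" is a list of rows, each an object with "jaw": the opening, from 0 (shut) to 1 (fully open); "travel": the shift along the tool's x, y, z in m, a list of three; "twist": the turn about the tool's z in rad. In form: [{"jaw": jaw, "travel": [tx, ty, tz], "twist": twist}, ...]. A call has 1 to 8 rows; each row is the pose to reach, as a shift and turn from the pose commanded when the call began, along the tool's axes at that moment; what a row does not reach only later rows make up. A row lasts 1/12 s, in which the tool goes at most 41.7 mm and 7.16 degrees, less where a joint would pass 70% of its speed; a pose out of reach is approached as far as the arm can. A call with a gripper value outside its range is refused whole. The fingers move at their own pace and stop on an object; the grip force is fixed at half the most. Time passes only in rows, so rows that repeat a pose let the fingers close. It gives the time, the measured TCP pose, the force, the opening and the grip force at its end, in the units of the state.
- state(): the state, without advancing time (a new reading comes with each control period).
- read_camera(name): name is "side" or "top" or "wrist"; returns a dict with "frame" (400x640x3 uint8, red, green, blue), "fx", "fy", "cx", "cy" (pixels), "R" (3x3) and "t" (3): a world point X has camera coordinates R X + t. Camera axes: x right, y down, z forward; pixel columns grow to the right and rows downward; lengths in mm; the calibration is good to about 2 mm. A picture is of the moment at which its call begins. There is no depth.
- job_done(): hands the job in; it is judged then, once.
The state is a dict: "t": time; "joints": joint angles; "qvel": joint speeds; "tau": joint torques, N m; "eef_pos": TCP position; "tcp_rot": TCP orientation; "ft_force": force on the tool from outside, world axes, zero at the start; "moment": the same for the moment, N m; "opening": opening from 0.0 (shut) to 1.0 (fully open); "grip_force": force on a finger pad.
Only numpy, scipy, OpenCV 4.12 (cv2) and the standard library are available. Lean on these libraries where they do the work, as an engineer would, in place of code of your own. Each camera call takes 0.05 s, during which the arm holds its last target. There are 200 camera calls.

## Working session

There is one attempt and no reset: what is moved stays moved. The work goes in short steps, Python scripts to look and compute and a tool call to move; the robot and the scene stay as the last step left them, time stands still between calls to the robot, and variables do not carry over. Pictures are saved under pics/ and viewed, at most 10 in all, crops included, and the job is handed in when it is done.

Besides the shell and the picture viewer there is one more tool, called after "Call:" as a command line: name --argument value ..., lists and objects as JSON in quotes. drive_tool: Moves the arm, as the interface text tells. Its arguments: {"type":"object","properties":{"targets":{"type":"array"}},"required":["targets"]}

```bash
mkdir -p pics; python3 - <<'E'
from cell import *
import cv2,pickle
s=state();print(s['t'],s['eef_pos'],s['tcp_rot'],s['opening'],grip_depth)
d={}
for n in('side','top'):
    c=read_camera(n);d[n]=c;cv2.imwrite(f'pics/{n}0.png',c['frame'][:,:,::-1]);print(n,c['fx'],c['cx'],c['cy'],c['R'],c['t'])
pickle.dump(d,open('c0.pkl','wb'))
E
```

```text
0.0 [ 198.23565333 -592.47673963  214.05712747] [-3.14048269e+00 -1.07608421e-04  3.22800717e-01] 1.0051851983015359 18.8
side 431.47580859975216 326.57269735593843 201.0061988205037 [[ 0.9790579  -0.20349943  0.00579716]
 [-0.0726877  -0.37602378 -0.92375463]
 [ 0.19016341  0.90398789 -0.38294096]] [-554.35082105  181.53123372  948.53240352]
top 471.330209459305 319.44498812843796 204.39430826003672 [[-2.45814548e-02 -9.99679796e-01 -6.00477245e-03]
 [-9.77071174e-01  2.52953694e-02 -2.11404978e-01]
 [ 2.11489178e-01  6.70448160e-04 -9.77380109e-01]] [  7.77095182 579.2255017  965.37382193]
```

View pics/side0.png

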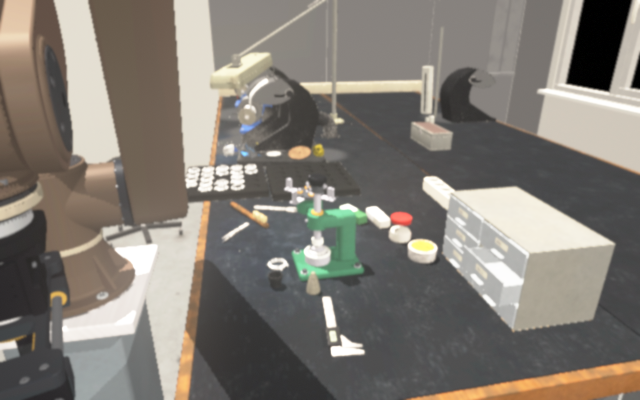

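View pics/top0.png

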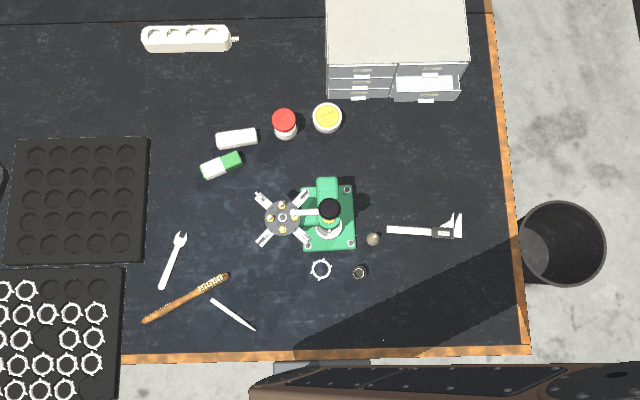

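The top view shows the press with its knob at about (329,209) and the turret at about (282,217). The side view shows the turret at about (310,190). I'll enlarge both.

```bash
python3 - <<'E'
import cv2,pickle
d=pickle.load(open('c0.pkl','rb'))
for n,(x,y) in dict(top=(245,170),side=(265,165)).items():
    f=d[n]['frame'][y:y+100,x:x+130,::-1]
    cv2.imwrite(f'pics/{n}0c.png',cv2.resize(f,None,fx=6,fy=6,interpolation=cv2.INTER_CUBIC))
E
```

```text
(no output)
```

View pics/top0c.png

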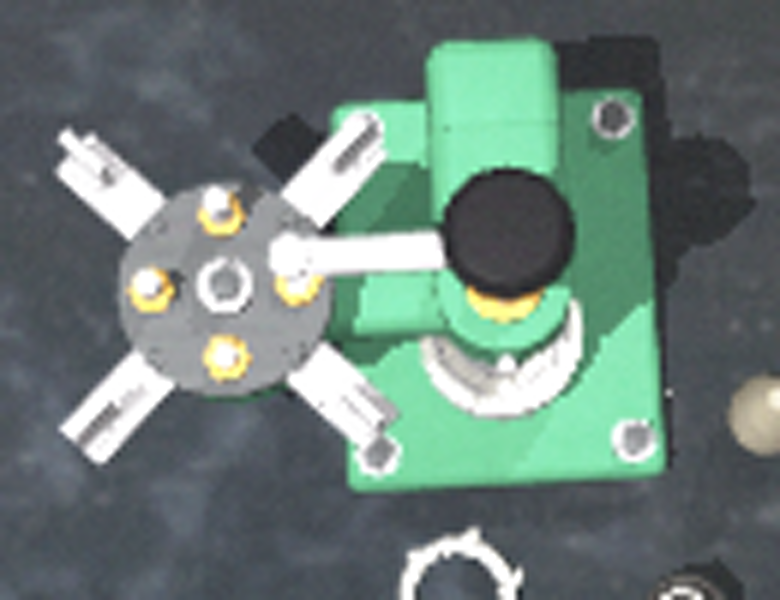

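View pics/side0c.png

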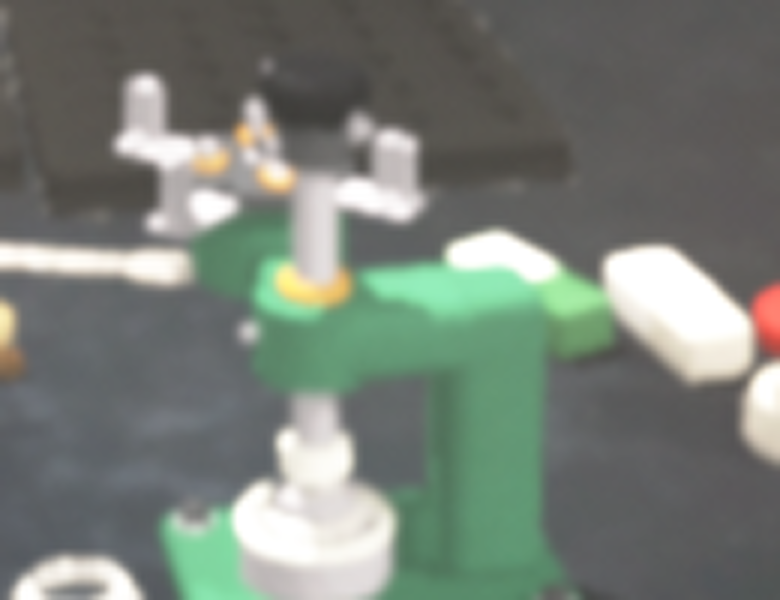

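```bash
cat > h.py <<'E'
import numpy as np
def proj(c,X):
    p=np.asarray(c['R'])@X+np.asarray(c['t']);return np.array([c['fx']*p[0]/p[2]+c['cx'],c['fy']*p[1]/p[2]+c['cy']])
def W(p,X):
    c,s=np.cos(p[2]),np.sin(p[2]);return np.array([p[0]+c*X[0]-s*X[1],p[1]+s*X[0]+c*X[1],X[2]])
E
python3 - <<'E'
from h import *
import pickle
from scipy.optimize import least_squares
d=pickle.load(open('c0.pkl','rb'))
o=dict(top=(245,170),side=(265,165))
q=61/2**.5
ob=[('top',(0,92,154),(225,287)),('top',(0,0,218),(508,230)),
('top',(-53,60,'b'),(350,490)),('top',(-53,-60,'b'),(664,472)),('top',(97,-60,'b'),(640,92)),('top',(97,60,'b'),(333,105)),
('side',(-q,92+q,176),(145,78)),('side',(q,92-q,176),(397,136)),('side',(-q,92-q,176),(178,165))]
def res(p):
    r=[]
    for n,X,c in ob:
        X=[p[3] if v=='b' else v for v in X]
        u=(np.array(c)+.5)/6-.5+o[n]
        r.append(proj(d[n],W(p,X))-u)
    return np.array(r)
s=least_squares(lambda p:res(p).ravel(),[600,-50,0,10],loss='soft_l1');p=s.x
print(p);print(res(p).round(1));np.save('p.npy',p)
print('knob',W(p,(0,0,226)),'axis',W(p,(0,92,154)))
# screw displacement for each angle: base vs top in crop px
for k,h in ((0,0),(0,26),(0,16),(0,10),(0,5)):
    print(h,[((proj(d['top'],W(p,(24*np.cos(a),92+24*np.sin(a),154+h)))-o['top'])*6+2.5).round(0) for a in (0,np.pi/2,np.pi,-np.pi/2)])
for h in (26,16,10,5): print(h,[((proj(d['side'],W(p,(24*np.cos(a),92+24*np.sin(a),154+h)))-o['side'])*6+2.5).round(0) for a in (0,np.pi/2,np.pi,-np.pi/2)])
E
```

```text
[ 5.38540668e+02 -2.48954226e+01  2.83685588e-02  3.35745786e+00]
[[ 0.1 -0.5]
 [ 0.1 -0.1]
 [-0.2  0.3]
 [ 0.5  0.5]
 [ 0.1 -0.4]
 [-0.3  0.2]
 [-0.1  0.2]
 [-0.1 -0.2]
 [ 0.1 -2.1]]
knob [538.54066827 -24.89542255 226.        ] axis [535.93111091  67.06756028 154.        ]
0 [array([223., 213.]), array([153., 288.]), array([228., 356.]), array([299., 280.])]
26 [array([216., 196.]), array([144., 273.]), array([222., 343.]), array([294., 265.])]
16 [array([219., 202.]), array([147., 279.]), array([224., 348.]), array([296., 271.])]
10 [array([220., 206.]), array([149., 282.]), array([226., 351.]), array([297., 275.])]
5 [array([222., 210.]), array([151., 285.]), array([227., 354.]), array([298., 277.])]
26 [array([325.,  93.]), array([256.,  78.]), array([208., 101.]), array([279., 117.])]
16 [array([325., 116.]), array([256., 101.]), array([209., 125.]), array([279., 141.])]
10 [array([325., 130.]), array([256., 114.]), array([209., 139.]), array([279., 155.])]
5 [array([325., 141.]), array([256., 126.]), array([209., 150.]), array([279., 167.])]
```

Screw tops match the projections: 26 mm at the rear and 16 mm on the left, so 10 mm is at the front and 5 mm is under the finger. The turret therefore needs 90° clockwise. I'll push the front-left tab towards +x/+y with closed fingers.

Call:
drive_tool --targets '[{"jaw":0,"travel":[0.303,-0.175,-0.056],"twist":0.32},{"jaw":0,"travel":[0.303,-0.175,-0.056],"twist":0.32},{"jaw":0,"travel":[0.303,-0.175,-0.056],"twist":0.32},{"jaw":0,"travel":[0.303,-0.175,-0.056],"twist":0.32},{"jaw":0,"travel":[0.303,-0.175,-0.056],"twist":0.32},{"jaw":0,"travel":[0.303,-0.175,-0.056],"twist":0.32},{"jaw":0,"travel":[0.303,-0.175,-0.056],"twist":0.32},{"jaw":0,"travel":[0.303,-0.175,-0.056],"twist":0.32}]'

```text
t: 0.77
eef_pos: [417.1, -344.6, 267.5]
tcp_rot: [-3.141, 0.0, 0.003]
ft_force: [1.1, -0.7, -0.0]
opening: 0.495
grip_force: 0.0
```

```bash
python3 - <<'E'
from h import *
from cell import *
p=np.load('p.npy')
for x,y in ((-64,22),(-55.6,30.4),(-35.5,45),(-12,58),(-3,63)): print(W(p,(x,92+y,158)).round(1))
s=state();print(s['t'],s['eef_pos'],s['tcp_rot'])
E
```

```text
[471.3  87.2 158. ]
[479.5  95.9 158. ]
[499.2 111.  158. ]
[522.3 124.7 158. ]
[531.1 130.  158. ]
0.7667 [ 417.06873414 -344.58643606  267.5086657 ] [-3.14147088e+00  1.88295743e-04  2.57811123e-03]
```

Call:
drive_tool --targets '[{"jaw":0,"travel":[0.04,-0.32,0],"twist":0},{"jaw":0,"travel":[0.04,-0.32,0],"twist":0},{"jaw":0,"travel":[0.04,-0.32,0],"twist":0},{"jaw":0,"travel":[0.04,-0.32,0],"twist":0},{"jaw":0,"travel":[0.04,-0.32,0],"twist":0},{"jaw":0,"travel":[0.04,-0.32,0],"twist":0},{"jaw":0,"travel":[0.04,-0.32,0],"twist":0},{"jaw":0,"travel":[0.04,-0.32,0],"twist":0}]'

```text
t: 1.43
eef_pos: [454.9, -23.5, 267.3]
tcp_rot: [-3.141, 0.0, 0.004]
ft_force: [0.5, -1.0, 0.2]
opening: 0.01
grip_force: 0.0
```

Call:
drive_tool --targets '[{"jaw":0,"travel":[0.002,-0.1,0],"twist":0},{"jaw":0,"travel":[0.002,-0.1,0],"twist":0},{"jaw":0,"travel":[0.002,-0.1,0],"twist":0},{"jaw":0,"travel":[0.002,-0.1,0],"twist":0},{"jaw":0,"travel":[0.002,-0.1,0],"twist":0},{"jaw":0,"travel":[0.002,-0.1,0],"twist":0}]'

```text
t: 1.93
eef_pos: [457.0, 73.2, 267.1]
tcp_rot: [3.141, 0.0, 0.003]
ft_force: [-0.1, 0.5, 0.3]
opening: 0.003
grip_force: 0.0
```

Call:
drive_tool --targets '[{"jaw":0,"travel":[0.012,-0.012,0.04],"twist":0},{"jaw":0,"travel":[0.012,-0.012,0.075],"twist":0},{"jaw":0,"travel":[0.012,-0.012,0.1],"twist":0},{"jaw":0,"travel":[0.012,-0.012,0.108],"twist":0},{"jaw":0,"travel":[0.012,-0.012,0.108],"twist":0},{"jaw":0,"travel":[0.012,-0.012,0.108],"twist":0}]'

```text
t: 2.43
eef_pos: [469.6, 85.0, 160.0]
tcp_rot: [3.141, -0.0, 0.002]
ft_force: [0.2, 0.5, 0.8]
opening: 0.003
grip_force: 0.0
```

```bash
python3 - <<'E'
from cell import *
import cv2,pickle
s=state();print(s['eef_pos'],s['ft_force'])
a=read_camera('top')['frame'][150:290,220:380,::-1]
b=read_camera('side')['frame'][130:270,230:390,::-1]
cv2.imwrite('pics/t1.png',cv2.resize(cv2.hconcat([a,b]),None,fx=2.5,fy=2.5,interpolation=cv2.INTER_CUBIC))
E
```

```text
[469.58201863  85.02034098 160.03614607] [0.23939578 0.4587529  0.75846431]
```

View pics/t1.png

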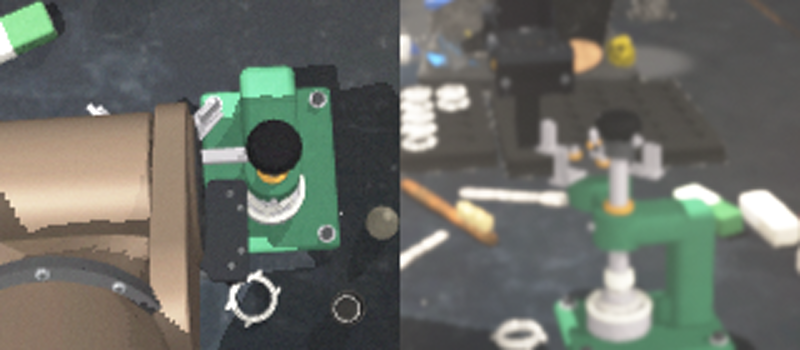

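The closed fingers (side view, about (528,120)) stand just behind the front-left tab (548,130), clear of everything. Next I'll push along the arc.

Call:
drive_tool --targets '[{"jaw":0,"travel":[0.005,-0.006,0],"twist":0},{"jaw":0,"travel":[0.01,-0.011,0],"twist":0},{"jaw":0,"travel":[0.014,-0.014,0],"twist":0},{"jaw":0,"travel":[0.018,-0.017,0],"twist":0},{"jaw":0,"travel":[0.022,-0.02,0],"twist":0},{"jaw":0,"travel":[0.026,-0.023,0],"twist":0},{"jaw":0,"travel":[0.03,-0.026,0],"twist":0},{"jaw":0,"travel":[0.034,-0.0285,0],"twist":0}]'

```text
t: 3.2
eef_pos: [502.9, 114.4, 159.6]
tcp_rot: [3.14, 0.001, 0.004]
ft_force: [-5.0, -5.6, 1.9]
opening: 0.001
grip_force: 3.2
```

Call:
drive_tool --targets '[{"jaw":0,"travel":[0.004,-0.0025,0],"twist":0},{"jaw":0,"travel":[0.008,-0.005,0],"twist":0},{"jaw":0,"travel":[0.012,-0.007,0],"twist":0},{"jaw":0,"travel":[0.015,-0.009,0],"twist":0},{"jaw":0,"travel":[0.018,-0.011,0],"twist":0},{"jaw":0,"travel":[0.021,-0.013,0],"twist":0}]'

```text
t: 3.7
eef_pos: [523.3, 127.6, 159.0]
tcp_rot: [3.141, 0.002, 0.003]
ft_force: [-6.0, -3.9, -0.0]
opening: 0.001
grip_force: 2.6
```

Call:
drive_tool --targets '[{"jaw":0,"travel":[0.002,-0.001,0],"twist":0},{"jaw":0,"travel":[0.004,-0.002,0],"twist":0},{"jaw":0,"travel":[0.006,-0.003,0],"twist":0},{"jaw":0,"travel":[0.008,-0.004,0],"twist":0},{"jaw":0,"travel":[0.009,-0.004,0],"twist":0},{"jaw":0,"travel":[0.009,-0.004,0],"twist":0},{"jaw":0,"travel":[0.009,-0.004,0],"twist":0}]'

```text
t: 4.28
eef_pos: [533.0, 131.6, 159.3]
tcp_rot: [-3.141, -0.0, 0.003]
ft_force: [-2.4, -0.6, -2.1]
opening: 0.0
grip_force: 1.2
```

```bash
python3 - <<'E'
from cell import *
import cv2
s=state();print(s['eef_pos'],s['ft_force'])
a=read_camera('top')['frame'][150:290,220:380,::-1]
b=read_camera('side')['frame'][130:270,230:390,::-1]
cv2.imwrite('pics/t2.png',cv2.resize(cv2.hconcat([a,b]),None,fx=2.5,fy=2.5,interpolation=cv2.INTER_CUBIC))
E
```

```text
[532.98345325 131.61476356 159.25682425] [-2.41512563 -0.57262773 -2.13231492]
```

View pics/t2.png

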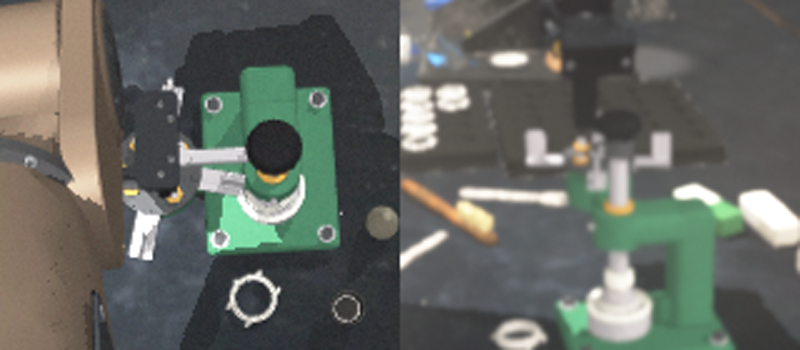

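The turret has turned about 53°: the front tab is now at (143,245) and the right-hand tab at (225,182). It's past half-way but still near the pusher, so I'll follow on gently.

Call:
drive_tool --targets '[{"jaw":0,"travel":[0.003,0,0],"twist":0},{"jaw":0,"travel":[0.006,0,0],"twist":0},{"jaw":0,"travel":[0.009,0,0],"twist":0},{"jaw":0,"travel":[0.011,0,0],"twist":0},{"jaw":0,"travel":[0.013,0,0],"twist":0},{"jaw":0,"travel":[0.013,0,0],"twist":0}]'

```text
t: 4.88
eef_pos: [546.7, 131.5, 159.4]
tcp_rot: [-3.141, -0.001, 0.003]
ft_force: [-0.1, 0.4, -0.6]
opening: 0.004
grip_force: 0.2
```

Call:
drive_tool --targets '[{"jaw":0,"travel":[-0.006,-0.004,0],"twist":0},{"jaw":0,"travel":[-0.012,-0.008,0],"twist":0},{"jaw":0,"travel":[-0.012,-0.008,0],"twist":0},{"jaw":0,"travel":[-0.012,-0.008,0],"twist":0}]'

```text
t: 5.22
eef_pos: [533.6, 139.9, 159.5]
tcp_rot: [-3.142, -0.001, 0.004]
ft_force: [0.3, -0.8, 0.4]
opening: 0.004
grip_force: 0.0
```

```bash
python3 - <<'E'
from cell import *
import cv2
s=state();print(s['eef_pos'],s['ft_force'])
a=read_camera('top')['frame'][150:290,220:380,::-1]
b=read_camera('side')['frame'][130:270,230:390,::-1]
cv2.imwrite('pics/t3.png',cv2.resize(cv2.hconcat([a,b]),None,fx=2.5,fy=2.5,interpolation=cv2.INTER_CUBIC))
E
```

```text
[533.56496178 139.90294813 159.50130029] [ 0.3416829  -0.77474884  0.35744401]
```

View pics/t3.png

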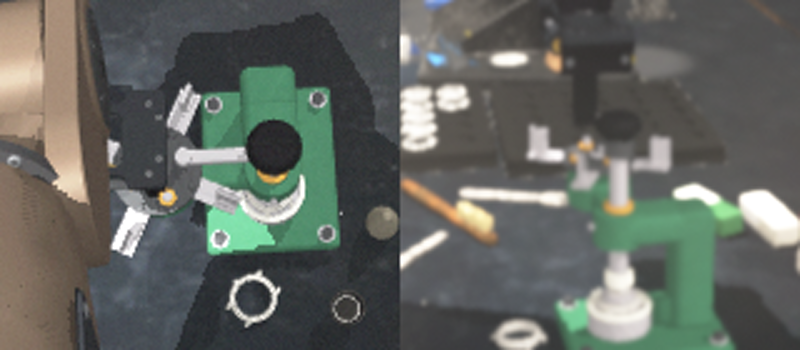

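Now rotated about 68° with no contact force. I'll lift out towards the knob side, which gives the turret time to settle, then look again.

Call:
drive_tool --targets '[{"jaw":0,"travel":[0,0,-0.04],"twist":0},{"jaw":0,"travel":[0,0,-0.08],"twist":0},{"jaw":0,"travel":[0,0,-0.11],"twist":0},{"jaw":0,"travel":[-0.04,0,-0.11],"twist":0},{"jaw":0,"travel":[-0.08,0.02,-0.11],"twist":0},{"jaw":0,"travel":[-0.1,0.05,-0.11],"twist":0},{"jaw":0,"travel":[-0.1,0.08,-0.11],"twist":0},{"jaw":0,"travel":[-0.1,0.12,-0.11],"twist":0}]'

```text
t: 5.98
eef_pos: [433.1, 19.1, 270.0]
tcp_rot: [3.142, -0.002, 0.005]
ft_force: [2.0, -0.3, 0.4]
opening: 0.006
grip_force: 0.0
```

Call:
drive_tool --targets '[{"jaw":0,"travel":[0,0.04,0],"twist":0},{"jaw":0,"travel":[0,0.08,0],"twist":0},{"jaw":0,"travel":[0,0.12,0],"twist":0},{"jaw":0,"travel":[0,0.16,0],"twist":0},{"jaw":0,"travel":[0,0.19,0],"twist":0},{"jaw":0,"travel":[0,0.2,0],"twist":0},{"jaw":0,"travel":[0,0.2,0],"twist":0},{"jaw":0,"travel":[0,0.2,0],"twist":0}]'

```text
t: 6.65
eef_pos: [434.6, -180.6, 269.1]
tcp_rot: [-3.141, 0.0, 0.002]
ft_force: [-0.1, 0.3, -0.0]
opening: 0.004
grip_force: 0.0
```

```bash
python3 - <<'E'
from cell import *
from h import *
import cv2
s=state();print(s['t'],s['eef_pos'],s['ft_force'])
c=read_camera('top');p=np.load('p.npy')
for r,a,z in [(61,45,176),(24,-90,180),(24,0,170),(24,90,164),(24,180,159)]: 
  print(a,((proj(c,W(p,(r*np.cos(a*np.pi/180),92+r*np.sin(a*np.pi/180),z)))-(245,170))*6+2.5).round())
cv2.imwrite('pics/t4.png',cv2.resize(c['frame'][170:270,245:375,::-1],None,fx=6,fy=6,interpolation=cv2.INTER_CUBIC))
E
```

```text
6.65 [ 434.56572063 -180.59172542  269.10283367] [-0.11507231  0.34578121 -0.01054268]
45 [ 82. 148.]
-90 [294. 265.]
0 [219. 202.]
90 [149. 282.]
180 [227. 354.]
```

View pics/t4.png

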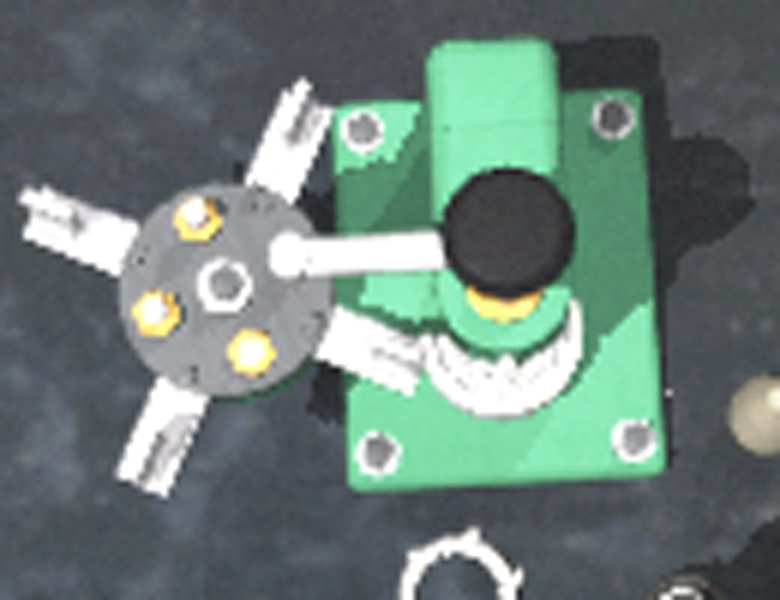

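It's stalled about 20° short of the detent, most likely from friction: the tallest screw is hidden, and the 16 mm one is at (195,212) where it should be at (219,202). I'll go back in behind the same tab and push it all the way home.

Call:
drive_tool --targets '[{"jaw":0,"travel":[0,-0.3,0],"twist":0},{"jaw":0,"travel":[0,-0.3,0],"twist":0},{"jaw":0,"travel":[0,-0.3,0],"twist":0},{"jaw":0,"travel":[0,-0.3,0],"twist":0},{"jaw":0,"travel":[0,-0.3,0],"twist":0},{"jaw":0,"travel":[0,-0.3,0],"twist":0},{"jaw":0,"travel":[0,-0.3,0],"twist":0},{"jaw":0,"travel":[0.02,-0.32,0],"twist":0}]'

```text
t: 7.37
eef_pos: [450.4, 143.7, 269.9]
tcp_rot: [-3.141, 0.0, 0.007]
ft_force: [1.7, 0.2, 0.1]
opening: 0.005
grip_force: 0.0
```

Call:
drive_tool --targets '[{"jaw":0,"travel":[0.04,0,0],"twist":0},{"jaw":0,"travel":[0.07,0,0],"twist":0},{"jaw":0,"travel":[0.08,0,0],"twist":0},{"jaw":0,"travel":[0.08,0,0],"twist":0},{"jaw":0,"travel":[0.08,0,0],"twist":0}]'

```text
t: 7.78
eef_pos: [532.6, 140.2, 268.9]
tcp_rot: [3.141, 0.001, 0.004]
ft_force: [-0.6, -0.0, -0.4]
opening: 0.006
grip_force: 0.0
```

Call:
drive_tool --targets '[{"jaw":0,"travel":[0,0,0.04],"twist":0},{"jaw":0,"travel":[0,0,0.075],"twist":0},{"jaw":0,"travel":[0,0,0.1],"twist":0},{"jaw":0,"travel":[0,0,0.109],"twist":0},{"jaw":0,"travel":[0,0,0.109],"twist":0},{"jaw":0,"travel":[0,0,0.109],"twist":0}]'

```text
t: 8.28
eef_pos: [533.7, 139.6, 161.5]
tcp_rot: [-3.142, -0.001, 0.003]
ft_force: [-0.3, -0.0, 0.9]
opening: 0.005
grip_force: 0.0
```

Call:
drive_tool --targets '[{"jaw":0,"travel":[0.005,0.003,0],"twist":0},{"jaw":0,"travel":[0.01,0.005,0],"twist":0},{"jaw":0,"travel":[0.014,0.007,0],"twist":0},{"jaw":0,"travel":[0.017,0.009,0],"twist":0},{"jaw":0,"travel":[0.02,0.01,0],"twist":0},{"jaw":0,"travel":[0.023,0.012,0],"twist":0},{"jaw":0,"travel":[0.026,0.013,0],"twist":0}]'

```text
t: 8.87
eef_pos: [560.2, 126.2, 160.3]
tcp_rot: [3.141, 0.0, 0.003]
ft_force: [-1.5, -0.5, -0.8]
opening: 0.007
grip_force: 0.6
```

Call:
drive_tool --targets '[{"jaw":0,"travel":[0.002,0.001,0],"twist":0},{"jaw":0,"travel":[0.004,0.002,0],"twist":0},{"jaw":0,"travel":[0.006,0.003,0],"twist":0},{"jaw":0,"travel":[0.006,0.003,0],"twist":0},{"jaw":0,"travel":[0.006,0.003,0],"twist":0}]'

```text
t: 9.28
eef_pos: [566.0, 123.5, 160.2]
tcp_rot: [3.141, -0.0, 0.003]
ft_force: [-0.6, 0.2, 0.2]
opening: 0.005
grip_force: 0.1
```

Call:
drive_tool --targets '[{"jaw":0,"travel":[-0.008,-0.008,0],"twist":0},{"jaw":0,"travel":[-0.015,-0.015,0],"twist":0},{"jaw":0,"travel":[-0.015,-0.015,-0.04],"twist":0},{"jaw":0,"travel":[-0.015,-0.015,-0.08],"twist":0},{"jaw":0,"travel":[-0.025,-0.015,-0.11],"twist":0},{"jaw":0,"travel":[-0.065,-0.005,-0.11],"twist":0},{"jaw":0,"travel":[-0.1,0.02,-0.11],"twist":0},{"jaw":0,"travel":[-0.12,0.05,-0.11],"twist":0}]'

```text
t: 9.95
eef_pos: [442.4, 74.4, 270.4]
tcp_rot: [-3.141, -0.0, 0.006]
ft_force: [1.1, -0.0, 0.7]
opening: 0.006
grip_force: 0.0
```

Call:
drive_tool --targets '[{"jaw":0,"travel":[0,0.3,0],"twist":0},{"jaw":0,"travel":[0,0.3,0],"twist":0},{"jaw":0,"travel":[0,0.3,0],"twist":0},{"jaw":0,"travel":[0,0.3,0],"twist":0},{"jaw":0,"travel":[0,0.3,0],"twist":0},{"jaw":0,"travel":[0,0.3,0],"twist":0},{"jaw":0,"travel":[0,0.3,0],"twist":0},{"jaw":0,"travel":[0,0.3,0],"twist":0}]'

```text
t: 10.62
eef_pos: [446.6, -230.7, 270.1]
tcp_rot: [3.14, -0.0, 0.0]
ft_force: [0.2, -0.3, -1.0]
opening: 0.002
grip_force: 0.0
```

```bash
python3 - <<'E'
from cell import *
import cv2,pickle
s=state();print(s['t'],s['eef_pos'],s['ft_force'])
c=read_camera('top')
f0=pickle.load(open('c0.pkl','rb'))['top']['frame']
f=[cv2.resize(g[180:245,245:312,::-1],None,fx=6,fy=6,interpolation=cv2.INTER_CUBIC) for g in (f0,c['frame'])]
cv2.imwrite('pics/t5.png',cv2.resize(cv2.hconcat(f),None,fx=.99,fy=.99))
E
```

```text
10.6167 [ 446.62254854 -230.7058678   270.10803709] [ 0.17096295 -0.29335166 -0.9798943 ]
```

View pics/t5.png

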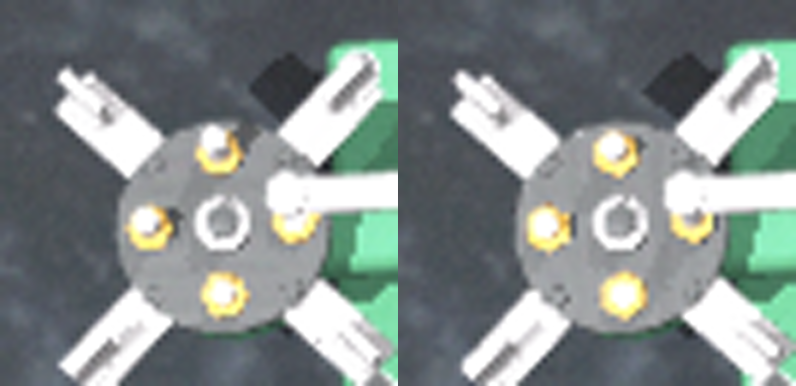

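The turret is back in a detent (its tabs and nuts match the start picture). The screws now read 16 mm rear, 10 mm left and 5 mm front, so the tallest is under the finger. Next is the knob at (538.5, -25).

Call:
drive_tool --targets '[{"jaw":0,"travel":[0.092,-0.206,0],"twist":0},{"jaw":0,"travel":[0.092,-0.206,0],"twist":0},{"jaw":0,"travel":[0.092,-0.206,0],"twist":0},{"jaw":0,"travel":[0.092,-0.206,0],"twist":0},{"jaw":0,"travel":[0.092,-0.206,0],"twist":0},{"jaw":0,"travel":[0.092,-0.206,0],"twist":0},{"jaw":0,"travel":[0.092,-0.206,0],"twist":0},{"jaw":0,"travel":[0.092,-0.206,0],"twist":0}]'

```text
t: 11.33
eef_pos: [537.7, -18.3, 270.2]
tcp_rot: [-3.142, 0.0, 0.006]
ft_force: [-0.4, 0.5, 0.5]
opening: 0.006
grip_force: 0.0
```

Call:
drive_tool --targets '[{"jaw":0,"travel":[0,0,0.02],"twist":0},{"jaw":0,"travel":[0,0,0.035],"twist":0},{"jaw":0,"travel":[0,0,0.038],"twist":0},{"jaw":0,"travel":[0,0,0.038],"twist":0},{"jaw":0,"travel":[0,0,0.038],"twist":0}]'

```text
t: 11.75
eef_pos: [538.2, -20.9, 232.9]
tcp_rot: [3.141, -0.0, 0.002]
ft_force: [-0.3, 0.2, -0.3]
opening: 0.004
grip_force: 0.0
```

Call:
drive_tool --targets '[{"jaw":0,"travel":[0,0.004,0],"twist":0},{"jaw":0,"travel":[0,0.004,0.004],"twist":0},{"jaw":0,"travel":[0,0.004,0.007],"twist":0},{"jaw":0,"travel":[0,0.004,0.01],"twist":0},{"jaw":0,"travel":[0,0.004,0.013],"twist":0},{"jaw":0,"travel":[0,0.004,0.015],"twist":0},{"jaw":0,"travel":[0,0.004,0.015],"twist":0}]'

```text
t: 12.33
eef_pos: [538.5, -24.9, 217.3]
tcp_rot: [3.141, -0.001, 0.003]
ft_force: [-0.8, -3.3, 5.7]
opening: 0.004
grip_force: 2.8
```

Call:
drive_tool --targets '[{"jaw":0,"travel":[0,0,0.001],"twist":0},{"jaw":0,"travel":[0,0,0.002],"twist":0},{"jaw":0,"travel":[0,0,0.0025],"twist":0},{"jaw":0,"travel":[0,0,0.0025],"twist":0},{"jaw":0,"travel":[0,0,0.0025],"twist":0}]'

```text
t: 12.75
eef_pos: [538.5, -24.9, 215.3]
tcp_rot: [3.141, -0.001, 0.003]
ft_force: [-1.6, -4.1, 8.9]
opening: 0.005
grip_force: 4.2
```

Call:
drive_tool --targets '[{"jaw":0,"travel":[0,0,0.0005],"twist":0},{"jaw":0,"travel":[0,0,0.001],"twist":0},{"jaw":0,"travel":[0,0,0.001],"twist":0},{"jaw":0,"travel":[0,0,0.001],"twist":0}]'

```text
t: 13.08
eef_pos: [538.6, -24.9, 215.1]
tcp_rot: [3.14, -0.002, 0.003]
ft_force: [-4.2, -3.0, 16.0]
opening: 0.004
grip_force: 8.1
```

Call:
drive_tool --targets '[{"jaw":0,"travel":[0,0,0.0005],"twist":0},{"jaw":0,"travel":[0,0,0.0005],"twist":0},{"jaw":0,"travel":[0,0,0.0005],"twist":0}]'

```text
t: 13.33
eef_pos: [538.6, -24.9, 215.0]
tcp_rot: [3.14, -0.002, 0.003]
ft_force: [-6.5, -3.2, 19.3]
opening: 0.007
grip_force: 10.0
```

The finger is firmly on the stop: force is rising with no further travel. Now I'll release it.

Call:
drive_tool --targets '[{"jaw":0,"travel":[0,0,-0.004],"twist":0},{"jaw":0,"travel":[0,0,-0.009],"twist":0},{"jaw":0,"travel":[0,0,-0.015],"twist":0},{"jaw":0,"travel":[0,0,-0.03],"twist":0},{"jaw":0,"travel":[0,0,-0.06],"twist":0},{"jaw":0,"travel":[-0.04,0,-0.07],"twist":0},{"jaw":0,"travel":[-0.08,0.03,-0.07],"twist":0},{"jaw":0,"travel":[-0.1,0.06,-0.07],"twist":0}]'

```text
t: 14.0
eef_pos: [437.7, -81.5, 283.6]
tcp_rot: [-3.141, -0.0, 0.006]
ft_force: [1.5, -1.1, -0.0]
opening: 0.003
grip_force: 0.0
```

Call:
drive_tool --targets '[{"jaw":0,"travel":[0,0.17,0],"twist":0},{"jaw":0,"travel":[0,0.17,0],"twist":0},{"jaw":0,"travel":[0,0.17,0],"twist":0},{"jaw":0,"travel":[0,0.17,0],"twist":0},{"jaw":0,"travel":[0,0.17,0],"twist":0},{"jaw":0,"travel":[0,0.17,0],"twist":0}]'

```text
t: 14.5
eef_pos: [440.0, -254.5, 282.5]
tcp_rot: [-3.14, 0.001, -0.001]
ft_force: [0.0, -0.3, 0.3]
opening: 0.002
grip_force: 0.0
```

```bash
python3 - <<'E'
from cell import *
import cv2,pickle
s=state();print(s['t'],s['eef_pos'],s['ft_force'])
d=pickle.load(open('c0.pkl','rb'))
c={n:read_camera(n)['frame'] for n in('top','side')}
f=[cv2.resize(g[:,:,::-1],(400,285),interpolation=cv2.INTER_CUBIC) for g in (d['top']['frame'][170:270,245:385],c['top'][170:270,245:385],d['side']['frame'][170:270,265:405],c['side'][170:270,265:405])]
cv2.imwrite('pics/t6.png',cv2.vconcat([cv2.hconcat(f[:2]),cv2.hconcat(f[2:])]))
E
```

```text
14.5 [ 439.95953099 -254.52562666  282.54193645] [ 0.00957387 -0.26727911  0.27371916]
```

View pics/t6.png

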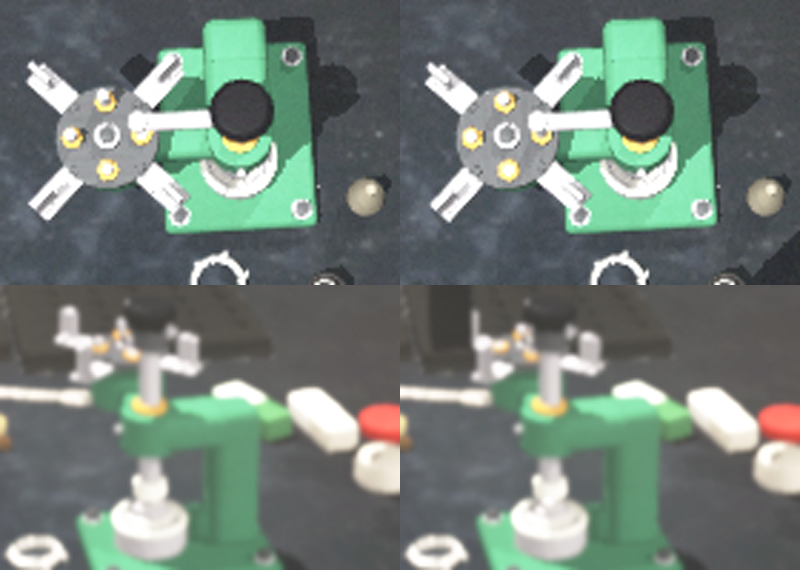

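The knob is back up ((642,110) now, (242,110) at the start), the turret is in its detent, and the surrounding things are unmoved. Handing in.

```bash
python3 -c "from cell import *;print(job_done())"
```

```text
the job is handed in; nothing more can be done
None
```

I stepped the turret until the tallest stop was under the finger, pressed the knob until the finger landed on that stop, and let it come back up; the job is handed in at about 14.5 s, but the hand-in gave no verdict.

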